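# Draw the sowing plate out to the front stop

## Robot

A 6-joint arm with a two-finger parallel gripper is mounted at the origin on the work surface. World frame = base frame: x ahead of the robot, y to its left, z up, the work surface at z = 0. Lengths are in mm, angles in degrees, forces in N, time in s.
With the tool pointing down it reaches from about 425 to 1125 mm from the base axis. Payload 14.9 kg.
Tool frame: the origin (TCP) lies midway between the tips of the shut fingers; the grasp point (between the pads) lies 19 mm behind it; z points along the fingers, y is the line along which they close (so a half turn about z gives the same grasp; the last joint's range is limited). The gripper opens to 91 mm and grips with 3 to 60 N. Pads are 32 mm wide; open, the fingers measure 118 mm over their backs; the gripper's body (76 mm by 178 mm) begins 60 mm behind the grasp point.
Start: joints at [-65.678, 21.709, 99.362, -0, 58.929, -1.908], TCP at [309.381, -627.934, 183.032] pointing down, gripper open.
Joint ranges: [-158.91, 158.91], [-42.39, 125.64], [0.06, 152.35], [-60.88, 240.88], [17.5, 164.5], [-176.32, 176.32]. Speed limits (degrees/s): [108.29, 108.29, 136.94, 180, 180, 180].

## Interface

Orientations are given as [roll, pitch, yaw] about the fixed x, y, z axes, in that order (R = Rz(yaw) Ry(pitch) Rx(roll)).
In Python, from plant import manip gives the robot as it stands. Calls block until the motion is done:
- manip.reach(position, orientation): joint-space move of the TCP to a pose.
- manip.move_straight(position, ori=None, velocity=150, threshold=None): straight line of the TCP; ori=None keeps the orientation; velocity is the mean speed in mm/s. With threshold (N) it stops when the force on the tool has changed by that much, and returns True; else False.
- manip.movej(angles): joint-space move.
- manip.ungrasp() and manip.clamp(strength=None): open the fingers fully, or close them until they stop; strength is the grip in N (None keeps the last).
- manip.sleep(seconds).
- manip.inverse_kinematics(position, orientation): joint angles nearest the present ones, or None.
- manip.camera(name): name is "scene" or "top" or "wrist"; returns the picture (384x512x3 uint8, red, green, blue); there is no depth.
- manip.camera_params(name): a dict with "camera_matrix" (3x3 intrinsics, pixels), "dist" ([k1, k2, p1, p2, k3] as OpenCV has them; the pictures are not rectified), "world_from_camera" (4x4, takes a point from camera to world coordinates); the wrist camera has in their place "tool_from_camera" (4x4, takes a point from camera to tool coordinates, whose origin is the TCP and whose axes are the flange's). Camera axes: x right, y down, z forward; pixel columns grow to the right and rows downward; lengths in mm; the calibration is good to about 2 mm. A picture is of the moment at which its call begins: read the wrist's pose just before it. camera_params takes no time and is no camera call.
A pose or a line that the arm cannot do raises manip.Unreachable and nothing moves.
- manip.close_job(): hands the job in; it is judged then, once.
Readings, each from a call of its own:
- manip.get_time_s(): time.
- manip.get_joints(): joint angles.
- manip.get_joint_vel(): joint speeds.
- manip.get_tau(): joint torques, N m.
- manip.get_eef_pos(): TCP position.
- manip.get_orientation(): TCP orientation.
- manip.get_ft_force(): force on the tool from outside, world axes, zero at the start.
- manip.get_moment(): the same for the moment, N m.
- manip.get_finger_gap(): finger opening in mm.
- manip.get_grip_force(): force on a finger pad.
Only numpy, scipy, OpenCV 4.12 (cv2) and the standard library are available. Lean on these libraries where they do the work, as an engineer would, in place of code of your own. Each camera call takes 0.05 s, during which the arm holds its last target. There are 200 camera calls.

## Task

On the seed-lab bench, the sowing plate (the white plate with the grid of small dimples) has been left pushed partly under the low bridge of its stand. Press down on top of its exposed part and drag it straight back along its lane, towards the robot, until it is fully home against the front stop. Leave the plain plate in the other lane and the beaker beside the stand where they are.

Things in the scene. Friction and masses are not known exactly. Their poses are not given: they have to be found in the camera images.
- sowing_plate_top (a point): Middle of the top face of a loose flat white plastic plate, 150 (x, along the lane) x 105 x 8 mm, 0.2 kg, with a 7 x 5 grid of 8 mm dark dimples. In either lane, axes as the stand's; slides easily: 5-20 N from above drags it. Top 20 mm above bench, flush with guides and stop. At first its front edge is 45-85 mm from the stop, its far end under the bridge. Home: this point at stand x = 75 mm.
- plain_plate_top (a point): Middle of the top face of the plain plate: same size, white plastic and height, but smooth, without dimples; it lies in the other lane, also partly under the bridge, and must stay where it is.
- stand: Fixed steel stand with two lanes. Origin at bench level, mid-width, at the inner face of the front stop (a 250 mm wide, 20 mm deep bar at the robot's end); x runs along the lanes away from the robot, z up. Lanes 110 mm wide, centred at y = +60 and -60 mm; 10 mm guides beside them; guides and stop 20 mm high. A flat bridge, top 44 mm high, underside 38, covers both lanes from x = 160 to 262 mm.
- beaker: Empty clear plastic beaker, 72 mm across the rim, 85 mm tall, standing on the bench on the stand's left (+y) side, its axis 100 to 130 mm from the stand's edge; origin at the centre of its underside.
Not all that is in view belongs to the job. Leave any purple look-alike of the part that bears sowing_plate_top alone.

How it is judged (in metres and radians):
At the end, for the whole second after the job is handed in: The sowing plate lies flat in its lane, at rest, with its front edge within 12 mm of the front stop; the plain plate is within 15 mm and the beaker, upright, within 30 mm of where they started (x of sowing_plate_top in the frame of stand between 0.068 and 0.087 m and z of sowing_plate_top in the frame of stand below 0.026 m and angle between the x axis of sowing_plate_top and the x axis of stand, either way round below 0.17 rad and linear speed of sowing_plate below 0.01 m/s and distance of plain_plate_top from where it was at the start of the episode below 0.015 m and distance of beaker from where it was at the start of the episode below 0.03 m and angle between beaker's own z axis and vertical below 0.2 rad); the robot touches nothing.
It fails at once if the plain plate is shifted by more than 15 mm (distance of plain_plate_top from where it was at the start of the episode above 0.015 m).
It fails at once if the beaker is knocked over or shoved more than 30 mm (distance of beaker from where it was at the start of the episode above 0.03 m or angle between beaker's own z axis and vertical above 0.35 rad).
It also fails if it takes over 32 s, if anything falls off the work surface, if the arm or the gripper's body presses on something with over 40 N, if the wrist force passes 120 N, or if a joint passes its speed limit or range.

## Working session

There is one attempt and no reset: what is moved stays moved. The work goes in short steps, each a Python script; the robot and the scene stay as the last script left them, time stands still between calls to the robot, and variables do not carry over. Pictures are saved under pics/ and viewed, at most 10 in all, crops included, and the job is handed in when it is done.

```bash
mkdir -p pics
python3 - <<'E'
from plant import manip
import cv2
for n in("top","scene"):
    cv2.imwrite(f"pics/{n}0.png",cv2.resize(manip.camera(n)[:,:,::-1],(800,600)) if n=="top" else manip.camera(n)[:,:,::-1])
    p=manip.camera_params(n);print(p["camera_matrix"],p["dist"],p["world_from_camera"])
print(manip.get_time_s(),manip.get_orientation())
E
```

```text
[[415.21989132   0.         256.77064835]
 [  0.         415.21989132 185.80387769]
 [  0.           0.           1.        ]] [-0.04331834  0.          0.          0.          0.        ] [[ 7.51573750e-03 -9.97727278e-01  6.69611334e-02  5.76211251e+02]
 [-9.99969674e-01 -7.63550724e-03 -1.53289328e-03  1.15385847e+02]
 [ 2.04069166e-03 -6.69475819e-02 -9.97754407e-01  8.52221619e+02]
 [ 0.00000000e+00  0.00000000e+00  0.00000000e+00  1.00000000e+00]]
[[377.42506322   0.         253.91484483]
 [  0.         377.42506322 185.51869404]
 [  0.           0.           1.        ]] [-0.02371699  0.          0.          0.          0.        ] [[-1.58636032e-02  7.15196327e-01 -6.98743559e-01  1.23324712e+03]
 [ 9.99813139e-01  3.62548064e-03 -1.89879511e-02  1.21567960e+02]
 [-1.10468316e-02 -6.98914208e-01 -7.15120198e-01  6.46731797e+02]
 [ 0.00000000e+00  0.00000000e+00  0.00000000e+00  1.00000000e+00]]
0.1 [-1.79945394e+02 -1.53642599e-03  2.62290526e+01]
```

View pics/top0.png

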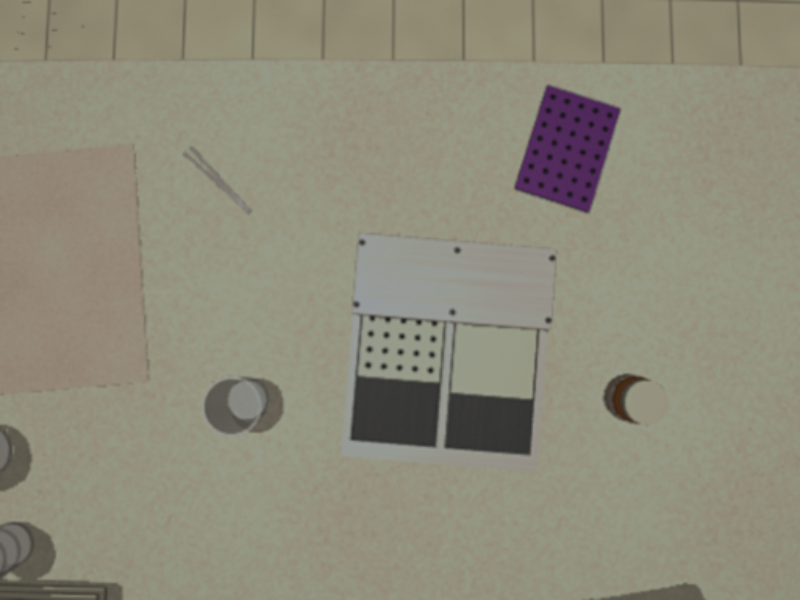

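View pics/scene0.png

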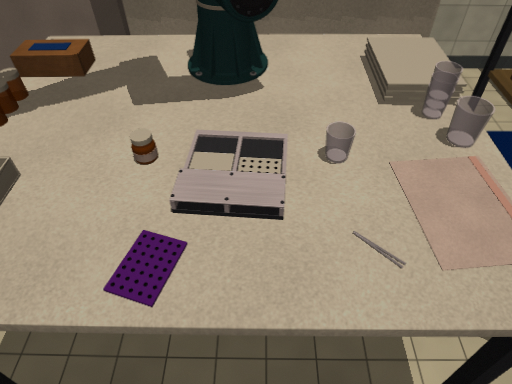

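The top view shows the dimpled plate in the left (+y) lane, front edge from (357,377) to (440,382) in the 800x600 picture. The plain plate is in the right lane, the beaker at about (235,405), and the purple look-alike beyond the bridge. The scene view agrees, with dimples at about (262,165). Next I'll segment the dark lane floors in both views and triangulate.

```bash
cat > h.py <<'E'
from plant import manip
import cv2, numpy as np
def ray(p,uv,T=None):
    T=np.array(p["world_from_camera"]) if T is None else T
    n=cv2.undistortPoints(np.array(uv,float).reshape(-1,1,2),np.array(p["camera_matrix"]),np.array(p["dist"])).reshape(-1,2)
    d=np.c_[n,np.ones(len(n))]@T[:3,:3].T
    return T[:3,3],d/np.linalg.norm(d,axis=1)[:,None]
def plane(o,d,z): return o+d*((z-o[2])/d[:,2])[:,None]
def tri(o1,d1,o2,d2):
    out=[]
    for a,b in zip(d1,d2):
        s=np.linalg.lstsq(np.c_[a,-b],o2-o1,rcond=None)[0]
        P,Q=o1+s[0]*a,o2+s[1]*b
        out.append([*((P+Q)/2),np.linalg.norm(P-Q)])
    return np.array(out)
E
python3 - <<'E'
from h import *
np.set_printoptions(precision=1,suppress=True)
res={}
for n,box in(("top",(215,150,360,300)),("scene",(165,125,300,185))):
    im=manip.camera(n);p=manip.camera_params(n)
    g=cv2.cvtColor(im,cv2.COLOR_RGB2GRAY);x0,y0,x1,y1=box
    m=np.zeros_like(g);m[y0:y1,x0:x1]=(g[y0:y1,x0:x1]<85)*255
    qs=[]
    for c in cv2.findContours(m,cv2.RETR_EXTERNAL,cv2.CHAIN_APPROX_NONE)[0]:
        if cv2.contourArea(c)>300:
            h=cv2.convexHull(c)
            for e in np.arange(1,15,.5):
                q=cv2.approxPolyDP(h,e,True).reshape(-1,2)
                if len(q)<=4:break
            qs.append(q)
    # world-sorted corners
    for q in qs:
        o,d=ray(p,q);P=plane(o,d,16)
        k=np.argsort(P[:,0]);k=[*sorted(k[:2],key=lambda i:-P[i,1]),*sorted(k[2:],key=lambda i:-P[i,1])]
        lane=P[:,1].mean();res.setdefault(n,[]).append((lane,d[k],o))
        print(n,q[k].tolist(),"\n",plane(o,d[k],12)[:2],plane(o,d[k],20)[2:])
for a,b in zip(sorted(res["top"],key=lambda t:-t[0]),sorted(res["scene"],key=lambda t:-t[0])):
    print(tri(a[2],a[1],b[2],b[1]))
E
```

```text
top [[285, 286], [338, 290], [288, 251], [341, 255]] 
 [[432.   56.1  12. ]
 [424.6 -50.3  12. ]] [[502.5  51.   20. ]
 [495.1 -54.8  20. ]]
top [[225, 281], [278, 285], [228, 240], [281, 244]] 
 [[441.1 176.3  12. ]
 [433.9  70.1  12. ]] [[523.4 170.6  20. ]
 [516.2  65.   20. ]]
scene [[282, 140], [243, 137], [281, 158], [239, 157]] 
 [[443.1 176.8  12. ]
 [430.6  72.4  12. ]] [[524.4 171.1  20. ]
 [521.   65.9  20. ]]
scene [[237, 136], [199, 135], [234, 153], [194, 151]] 
 [[426.3  56.1  12. ]
 [422.  -47.5  12. ]] [[505.7  52.5  20. ]
 [498.1 -50.4  20. ]]
[[440.8 176.7  10.1   0.6]
 [434.5  71.5  15.1   2.4]
 [523.3 170.9  19.    0.4]
 [515.9  65.1  15.5   0.8]]
[[432.9  56.5  17.3   0.1]
 [425.  -48.3  14.5   2.9]
 [502.2  51.5  17.    1.5]
 [494.8 -53.2  17.4   4.2]]
```

Checks: the front edge is at z≈17–19 (20 expected), lane pitch is about 120 mm, width about 106 mm, and the stop gap is 82 mm, inside the stated 45–85. Stand yaw is about -3.95°. I'll press at stand x=125, between the plate's front edge (82) and the bridge (160).

```bash
cat >> h.py <<'E'
S0=np.array([437.5,123.2]); A=np.radians(-3.95); EX=np.array([np.cos(A),np.sin(A)])
ORI=[180,0,-3.95]
def P(s,z): return [*(S0+s*EX),z]
E
python3 - <<'E'
from h import *
np.set_printoptions(precision=1,suppress=True)
manip.clamp(20)
manip.reach(P(125,90),ORI)
manip.move_straight(P(125,32),velocity=80)
print(manip.get_time_s(),np.array(manip.get_eef_pos()),manip.get_ft_force())
print(manip.move_straight(P(125,12),velocity=15,threshold=7))
print(manip.get_time_s(),np.array(manip.get_eef_pos()),manip.get_ft_force())
cv2.imwrite("pics/s1.png",cv2.resize(manip.camera("scene")[100:230,150:350,::-1],None,fx=3,fy=3))
E
```

```text
5.225 [562.5 114.7  32.3] [ 1.  -0.4  0.9]
False
6.7083 [562.3 114.6  12.1] [ 0.1  0.1 -0.8]
```

View pics/s1.png

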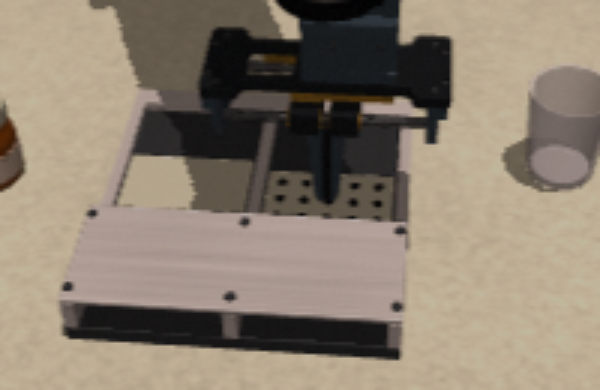

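The fingertips at crop (325,200) look to be over the plate, mid-lane and short of the bridge, but no contact is felt at z=12. I'll go on down, guarded.

Run:
```python
from h import *
np.set_printoptions(precision=1,suppress=True)
print(manip.get_finger_gap())
print(manip.move_straight(P(125,-3),velocity=12,threshold=6))
print(manip.get_time_s(),np.array(manip.get_eef_pos()),manip.get_ft_force())
```

```text
0.2247043902124527
False
8.1583 [562.3 114.6  -2.9] [ 0.  -0.6 -0. ]
```

No contact even at a reported z=-3, so something is off in the tool height. I'll look from both cameras.

Run:
```python
from h import *
np.set_printoptions(precision=1,suppress=True)
a=cv2.resize(manip.camera("scene")[105:185,210:310,::-1],(500,400),interpolation=cv2.INTER_CUBIC)
b=cv2.resize(manip.camera("wrist")[:,:,::-1],(533,400))[:,:300+0] if 0 else cv2.resize(manip.camera("wrist")[:,:,::-1],(300,225))
c=np.zeros((400,800,3),np.uint8);c[:,:500]=a;c[:225,500:]=b
cv2.imwrite("pics/s2.png",c)
print(manip.get_ft_force(),manip.get_tau(),manip.get_joints(),manip.get_orientation(),manip.get_eef_pos())
p=manip.camera_params("scene");T=np.linalg.inv(p["world_from_camera"])
for q in(P(125,-3),P(125,20)):
  print(cv2.projectPoints(np.array([q]),cv2.Rodrigues(T[:3,:3])[0],T[:3,3],p["camera_matrix"],p["dist"])[0])
```

```text
[-0.6 -0.4 -0.2] [  0.  -68.8 -28.4   0.   -0.1  -0. ] [  9.2  27.  116.8  -0.   36.2 103.1] [-180.    -0.    -3.9] [562.3 114.6  -2.9]
[[[258.3 175.1]]]
[[[258.3 168.3]]]
```

View pics/s2.png

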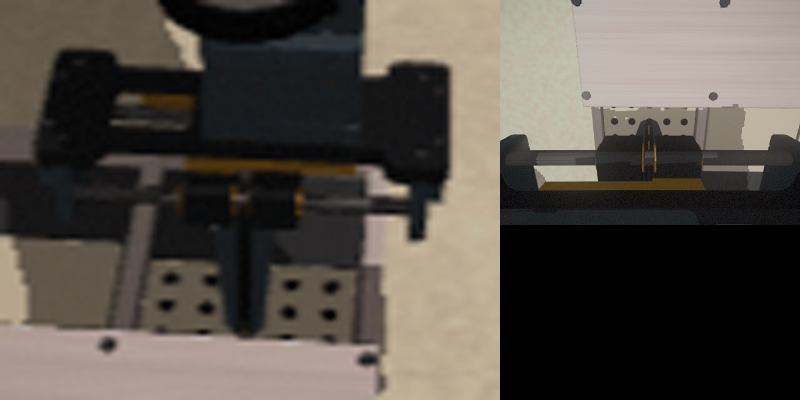

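The scene view shows the tip at about px (259,171.6). The reported pose should put it near row 175 or lower, so the real tip is higher than reported, about at the plate top. I'll descend in small guarded steps, cross-checking force with joint torque.

Run:
```python
from h import *
np.set_printoptions(precision=2,suppress=True)
z=-3
while z>-20:
    z-=1.5
    h=manip.move_straight(P(125,z),velocity=15,threshold=5)
    f=np.array(manip.get_ft_force());t=np.array(manip.get_tau())
    print(z,h,np.array(manip.get_eef_pos())[2],f,t[1:3])
    if h or abs(f[2])>5 or abs(t[1]+68.8)>6: break
print(manip.get_time_s())
```

```text
-4.5 False -4.618053022648345 [-0.09  0.24 -0.17] [-68.87 -28.27]
-6.0 False -6.095211909113566 [ 0.38 -0.27  0.28] [-68.92 -28.14]
-7.5 False -7.5946285116213765 [ 0.16 -0.21  0.21] [-69.01 -28.03]
-9.0 False -9.114501357109825 [ 0.67  1.32 -1.03] [-69.11 -27.91]
-10.5 False -10.565600487678836 [-0.36  0.29 -0.17] [-69.31 -27.9 ]
-12.0 False -10.688625178110554 [-5.55 -0.76 23.45] [-57.62 -25.1 ]
9.7583
```

Contact is at a reported z of -10.7 with 23 N. That fits an actual tip about 31 mm above the reported height, and also the image row. Stiffness is about 18 N/mm. I'll ease to about 14 N, drag 24 mm with feedback on the force, then check that the plate follows.

```bash
cat >> h.py <<'E'
def drag(s,z,s1,step=8,f0=14,vel=50):
    f=np.array(manip.get_ft_force())
    while s>s1:
        z+=np.clip((f[2]-f0)/18,-.5,.5)
        s=max(s1,s-step); manip.move_straight(P(s,z),velocity=vel)
        f=np.array(manip.get_ft_force()); fx=f[:2]@EX
        print(round(s,1),round(z,2),f.round(1),round(fx,1),round(manip.get_time_s(),2))
        if f[2]>45 or fx>20: break
    return s,z
E
python3 - <<'E'
from h import *
manip.move_straight(P(125,-11.5),velocity=10)
print(manip.get_ft_force())
drag(125,-11.5,101)
cv2.imwrite("pics/s3.png",cv2.resize(manip.camera("top")[140:310,120:370,::-1],None,fx=2.5,fy=2.5))
E
```

```text
[-2.27759774  0.54769741 14.34617134]
117 -11.48 [-2.1  0.  13.7] -2.0 10.32
109 -11.5 [-3.5  1.6 15.6] -3.6 10.62
101 -11.41 [-1.3  1.4 14.7] -1.4 10.93
```

View pics/s3.png

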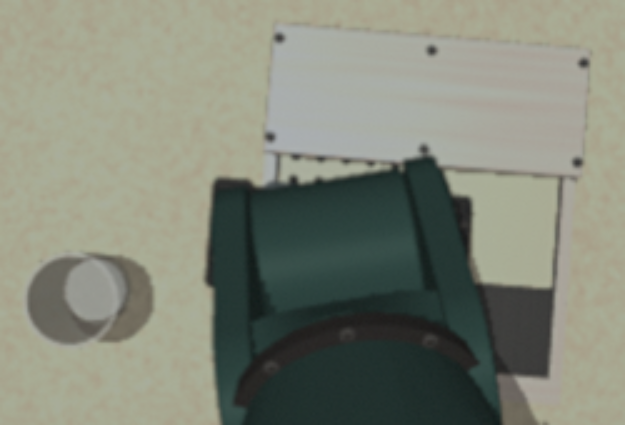

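The arm hides most of the plate from above; the plain plate and beaker are unmoved, and dimples show at crop (293,180). I'll measure from the scene view in code: the dark floor left in front of the plate.

Run:
```python
from h import *
cv2.imwrite("pics/s4.png",cv2.resize(manip.camera("scene")[110:200,180:310,::-1],None,fx=5,fy=5,interpolation=cv2.INTER_CUBIC))
p=manip.camera_params("scene");T=np.linalg.inv(p["world_from_camera"])
n=np.array([-EX[1],EX[0]])
for s in(82,58):
  q=[[*(S0+s*EX+t*n),20] for t in(-52,52)]
  print(s,((cv2.projectPoints(np.array(q),cv2.Rodrigues(T[:3,:3])[0],T[:3,3],p["camera_matrix"],p["dist"])[0].reshape(-1,2)-[180,110])*5).round())
```

```text
82 [[295. 228.]
 [502. 238.]]
58 [[300. 197.]
 [503. 207.]]
```

View pics/s4.png

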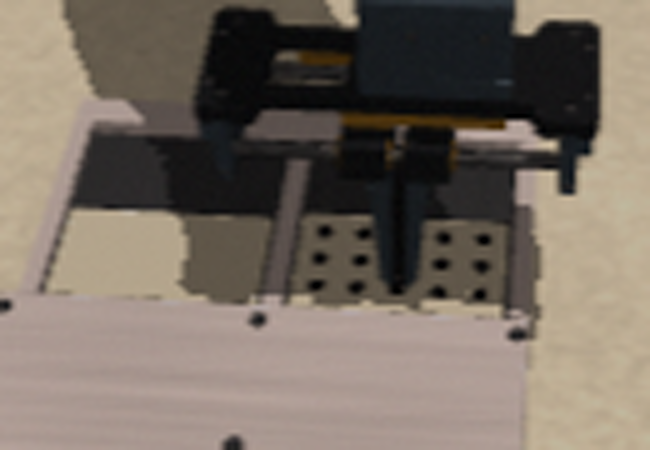

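The plate follows: the front edge is now at crop rows 210–222, or stand x≈70. It moved about 12 of the 24 mm, so there was some slip. I'll carry on with 18 N and a gentler speed.

Run:
```python
from h import *
drag(101,-11.6,45,step=7,f0=18,vel=35)
cv2.imwrite("pics/s5.png",cv2.resize(manip.camera("scene")[110:200,180:310,::-1],None,fx=5,fy=5,interpolation=cv2.INTER_CUBIC))
```

```text
94 -11.8 [ 0.3  1.3 17.2] 0.2 11.38
87 -11.84 [-0.1  0.5 19. ] -0.2 11.73
80 -11.79 [-0.7  0.9 17.7] -0.8 12.08
73 -11.8 [-0.3  1.2 18.8] -0.4 12.43
66 -11.76 [ 0.3  0.5 18.8] 0.3 12.78
59 -11.72 [ 0.3  1.3 18.8] 0.2 13.13
52 -11.67 [-0.4  1.7 17.7] -0.5 13.48
45 -11.69 [-1.3 -0.  17.9] -1.3 13.83
```

View pics/s5.png

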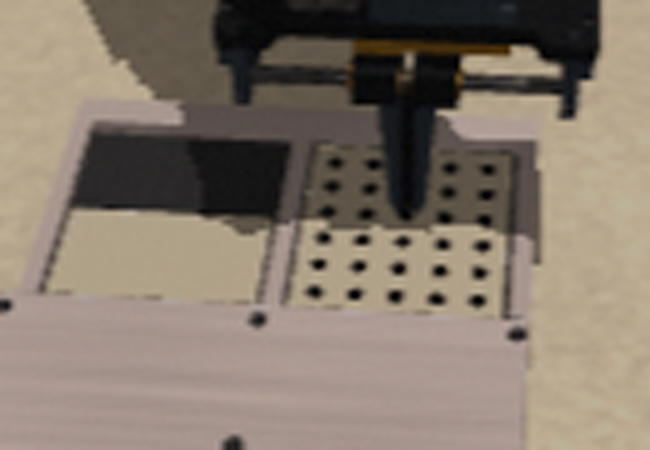

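The plate moved with the finger and is almost at the stop: front edge at crop rows 143–152, about level with the far end of the other lane. I'll drag on until it meets the stop, then lift and retreat for a check.

Run:
```python
from h import *
s,z=drag(45,-11.7,27,step=6,f0=16,vel=35)
manip.move_straight(P(s,z+40),velocity=80)
manip.move_straight(P(s,110),velocity=150)
manip.movej([-45,*manip.get_joints()[1:]])
print(manip.get_time_s(),manip.get_ft_force())
im=manip.camera("top")
cv2.imwrite("pics/s6.png",cv2.resize(im[140:310,120:370,::-1],None,fx=3,fy=3,interpolation=cv2.INTER_CUBIC))
p=manip.camera_params("top");T=np.linalg.inv(p["world_from_camera"])
n=np.array([-EX[1],EX[0]])
for s in(0,150):
  q=[[*(S0+s*EX+t*n),20] for t in(-52,52)]
  print(s,((cv2.projectPoints(np.array(q),cv2.Rodrigues(T[:3,:3])[0],T[:3,3],p["camera_matrix"],p["dist"])[0].reshape(-1,2)-[120,140])*3).round())
# dimple grid centre
g=cv2.cvtColor(im,cv2.COLOR_RGB2GRAY);m=np.zeros_like(g);m[195:292,222:290]=(g[195:292,222:290]<105)*255
N,_,st,c=cv2.connectedComponentsWithStats(m)
k=[i for i in range(1,N) if 4<=st[i,4]<=40 and max(st[i,2:4])<8]
o,d=ray(p,c[k]);w=plane(o,d,20)[:,:2]-S0
print(len(k),"stand x of dimples",np.sort(w@EX).round(0), "y off",(w@n).mean())
```

```text
39 -11.58 [-0.3  1.5 16.8] -0.4 14.21
33 -11.54 [ 1.1  1.  14.9] 1.0 14.53
27 -11.6 [ 1.6  1.6 14.1] 1.5 14.86
17.875 [-0.54672593  0.07952798 -0.66425859]
0 [[473. 437.]
 [316. 425.]]
150 [[489. 211.]
 [334. 199.]]
37 stand x of dimples [ 14.  15.  15.  15.  15.  34.  35.  35.  35.  35.  55.  55.  55.  55.
  56.  74.  75.  75.  75.  75.  94.  95.  95.  95.  95. 114. 115. 115.
 115. 115. 135. 135. 135. 135. 135. 171. 173.] y off -0.04337502654663419
```

View pics/s6.png

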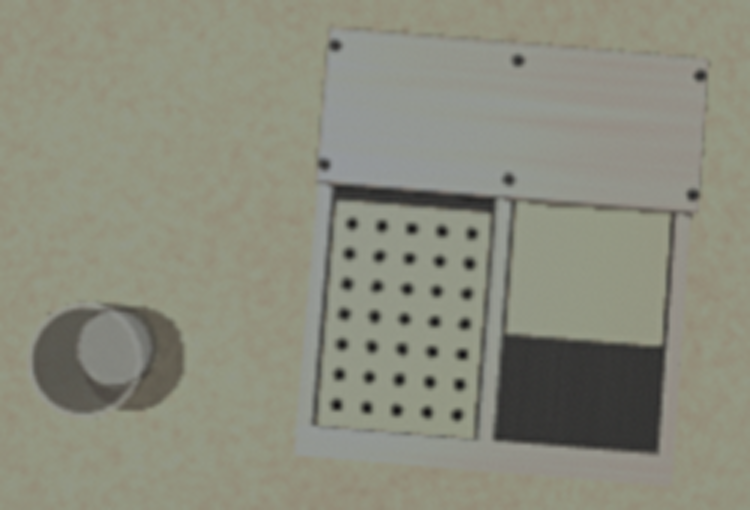

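The middle dimple row is at stand x = 75 mm and centred in its lane. The plate's front edge meets the stop at crop (316,425)–(475,437), and the plain plate and beaker stand where they were.

```bash
python3 -c "
from plant import manip
print(manip.close_job())"
```

```text
the job is handed in; nothing more can be done
None
```

I dragged the sowing plate home against the front stop (its middle measured at stand x ≈ 75 mm) and handed the job in with the arm clear and the clock at about 18 s; the plain plate and beaker look unmoved in the last picture, and the hand-in returned no verdict.

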